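# Pack the painter's caddy

### The job

Pack the painting caddy: stand the red, yellow and blue paint jars upright in the compartments whose floor has the same colour as the jar, and snap the brush down fully into both spring clips along the caddy's side, with the middle of its handle between the two clips (either way round). The green jar and the palette knife do not belong in it: leave them where they are, and do not tip any jar over.

Things in the scene. Friction and masses are not known exactly. Their poses are not given: they have to be found in the camera images.
- jar_red: Red paint jar, upright, 60 mm high: body 38 mm wide with a white band, lid of the jar's colour 40 mm wide (42 to 60 mm up), about 90 g. Origin: centre of its underside, z up. Starts on the table, neighbours about 95 mm away (some are small tape rolls, 50 mm wide, 20 mm high, not part of the job). Goes on the red patch.
- jar_yellow: Yellow paint jar, upright, 60 mm high: body 38 mm wide with a white band, lid of the jar's colour 40 mm wide (42 to 60 mm up), about 90 g. Origin: centre of its underside, z up. Starts on the table, neighbours about 95 mm away (some are small tape rolls, 50 mm wide, 20 mm high, not part of the job). Goes on the yellow patch.
- jar_blue: Blue paint jar, upright, 60 mm high: body 38 mm wide with a white band, lid of the jar's colour 40 mm wide (42 to 60 mm up), about 90 g. Origin: centre of its underside, z up. Starts on the table, neighbours about 95 mm away (some are small tape rolls, 50 mm wide, 20 mm high, not part of the job). Goes on the blue patch.
- jar_green: Green paint jar, upright, 60 mm high: body 38 mm wide with a white band, lid of the jar's colour 40 mm wide (42 to 60 mm up), about 90 g. Origin: centre of its underside, z up. No compartment is green: it stays where it is.
- brush: Flat paint brush, 45 g: black handle 140 mm long, 16 mm in diameter, orange for 45 mm at its -x end; at the +x end a steel ferrule 26 mm wide, 11 mm thick, then golden bristles 25 mm wide, to x = 126 mm. Starts lying on the table, bristles away from the robot. Origin: middle of the handle, on its axis (8 mm above the table at the start); x along the handle to the bristles.
- knife: Palette knife, the brush's look-alike: black handle 140 mm long, 16 mm in diameter, orange for 45 mm at its -x end; at the +x end a shiny flat steel blade 20 mm wide, to x = 137 mm. Origin: middle of the handle, on its axis, x towards the blade. It stays where it is.
- caddy: Fixed wooden caddy, 246 (x) by 160 mm (y); origin: centre of its underside, z up. Compartments: see patches. Two spring clips at x = -40 and +40, y = -58 mm, 12 mm wide in x, free space between. Mouth 34 mm wide at z = 72, 11 mm at z = 52; sprung jaws part in y and snap over a handle pushed straight down (about 10 N in all). Home: handle's axis along x at z = 45 mm, on the clip line.
- patch_red: Red patch, 66 mm square, 2 mm thick: floor of one of three compartments in a row along the caddy's x (at x = -76, 0, 76, y = 39 mm of the caddy; which is which changes). Each is 70 mm square inside; walls 6 mm thick, tops 22 mm above the table. Origin: centre of its underside, 4 mm above the table; axes as the caddy's. The red jar stands on it, underside 6 mm above the table.
- patch_yellow: Yellow patch, 66 mm square, 2 mm thick: floor of one of three compartments in a row along the caddy's x (at x = -76, 0, 76, y = 39 mm of the caddy; which is which changes). Each is 70 mm square inside; walls 6 mm thick, tops 22 mm above the table. Origin: centre of its underside, 4 mm above the table; axes as the caddy's. The yellow jar stands on it, underside 6 mm above the table.
- patch_blue: Blue patch, 66 mm square, 2 mm thick: floor of one of three compartments in a row along the caddy's x (at x = -76, 0, 76, y = 39 mm of the caddy; which is which changes). Each is 70 mm square inside; walls 6 mm thick, tops 22 mm above the table. Origin: centre of its underside, 4 mm above the table; axes as the caddy's. The blue jar stands on it, underside 6 mm above the table.

How it is judged:
By the outcome, as a careful person would: the job done as asked, in the order asked, and still so for the second after the job is handed in, with the robot touching nothing.
It also fails if it takes over 112 s, if anything falls off the work surface, if the arm or the gripper's body presses on something with over 40 N, if the wrist force passes 120 N, or if a joint passes its speed limit or range.

### The arm

A 7-joint arm with a two-finger parallel gripper is mounted at the origin on the work surface. World frame = base frame: x ahead of the robot, y to its left, z up, the work surface at z = 0. Lengths are in m, angles in rad, forces in N, time in s.
With the tool pointing down it reaches from about 0.4 to 0.85 m from the base axis. Payload 10.4 kg.
Tool frame: the origin (TCP) lies at the very end of the fingers, on their centre line; the grasp point (between the pads) lies 19 mm behind it; z points along the fingers, y is the line along which they close (so a half turn about z gives the same grasp; the last joint's range is limited). The gripper opens to 85 mm and grips with 20 to 120 N. Pads are 22 mm wide; open, the fingers measure 114 mm over their backs; the gripper's body (76 mm by 85 mm) begins 54 mm behind the grasp point. The pads swing forward as they close: fully open they stand 13 mm farther back than shut.
Start: joints at [1.204, 0.332, -0.065, 1.46, 0.022, 1.35, -0.088], TCP at [0.211, -0.588, 0.231] pointing down, gripper open.
Joint ranges: [-2.6, 2.6], [-0.5, 2.12], [-1.47, 1.34], [0.16, 2.42], [-1.27, 4.41], [0.06, 2.06], [-2.6, 2.6]. Speed limits (rad/s): [2.22, 2.22, 2.79, 2.79, 3.14, 3.14, 3.14].

### API

Orientations are given as a unit quaternion [x, y, z, w].
In Python, from workcell import manip, vision, order gives the robot as it stands. The module is installed in compiled form; this text tells all that it offers.
- The arm moves only by the tool move_arm, never from a script. Its argument "motion" is a list of rows, each a list of 3 entries, a list of its own where there are three numbers: the shift along the tool's x, y, z scaled (see below), then the turn, a rotation vector about the tool's x, y, z scaled (see below), then the opening, from -1 (shut) to 1 (fully open). In form: [[[dx, dy, dz], [wx, wy, wz], hand], ...]. A call has 1 to 12 rows; each row shifts and turns the commanded pose from where the row before left it, along the tool's axes as they then stand; what a row does not reach is not made up. The controller multiplies each number of a shift by 0.75 m and each number of a turn by pi/4 rad. A row lasts 1/10 s, in which the tool goes at most 50 mm and 8.59 degrees, less where a joint would pass 70% of its speed; a pose out of reach is approached as far as the arm can. A call with a number of a shift or a turn outside -1 to 1 is refused whole. A call with a gripper value outside its range is refused whole. The fingers move at their own pace and stop on an object; "newtons" is the grip in N (left out, the last holds). Time passes only in rows, so rows that do not move let the fingers close. It gives the time, the measured TCP pose, the force, the opening and the grip force at its end, in the units of the state.
- manip.get_obs(): the state, without advancing time (a new reading comes with each control period).
- vision.camera(name): name is "side" or "top" or "wrist"; returns a dict with "pixels" (384x512x3 uint8, red, green, blue), "fx", "fy", "cx", "cy" (pixels), "R" (3x3) and "t" (3): a world point X has camera coordinates R X + t. Camera axes: x right, y down, z forward; pixel columns grow to the right and rows downward; lengths in m; the calibration is good to about 2 mm. The wrist camera is an equidistant fisheye: a pixel r from the principal point sees the ray r / f radians off the axis. A picture is of the moment at which its call begins. There is no depth.
- order.hand_in(): hands the job in; it is judged then, once.
The state is a dict: "clock": time; "joint_pos": joint angles; "joint_velocities": joint speeds; "tau": joint torques, N m; "position": TCP position; "ee_rot": TCP orientation; "ft_force": force on the tool from outside, world axes, zero at the start; "torque": the same for the moment, N m; "grip_width": opening from 0.0 (shut) to 1.0 (fully open); "grasp_force": force on a finger pad.
Only numpy, scipy, OpenCV 4.12 (cv2) and the standard library are available. Lean on these libraries where they do the work, as an engineer would, in place of code of your own. Each camera call takes 0.05 s, during which the arm holds its last target. There are 200 camera calls.

## Working session

There is one attempt and no reset: what is moved stays moved. The work goes in short steps, Python scripts to look and compute and a tool call to move; the robot and the scene stay as the last step left them, time stands still between calls to the robot, and variables do not carry over. Pictures are saved under pics/ and viewed, at most 14 in all, crops included, and the job is handed in when it is done.

Besides the shell and the picture viewer there is one more tool, called after ">>>" as name(argument=value, ...), one argument or row to a line, values as JSON. move_arm: Moves the arm, as the interface text tells. Its arguments: {"type":"object","properties":{"motion":{"type":"array"},"newtons":{"type":"number"}},"required":["motion"]}

```bash
mkdir -p pics; cat > h.py <<'E'
import numpy as np, cv2
from workcell import manip, vision, order
def ray(c,u,v):
    d=np.array([(u-c["cx"])/c["fx"],(v-c["cy"])/c["fy"],1.0])
    R=np.array(c["R"]);t=np.array(c["t"])
    return -R.T@t, R.T@d
def onz(c,u,v,z):
    o,d=ray(c,u,v); return o+d*(z-o[2])/d[2]
def snap(n,f):
    c=vision.camera(n); cv2.imwrite(f"pics/{f}.png",cv2.cvtColor(np.array(c["pixels"]),cv2.COLOR_RGB2BGR)); np.save(f"pics/{f}.npy",c,allow_pickle=True); return c
def load(f): return np.load(f"pics/{f}.npy",allow_pickle=True).item()
E
python3 - <<'E'
from h import *
for n in("top","side"):
    c=snap(n,n+"0"); print(n,c["fx"],c["cx"],c["cy"],np.round(-np.array(c["R"]).T@c["t"],3),np.round(c["R"],3).tolist())
o=manip.get_obs(); print(o)
E
```

```text
top 461.22795727467195 251.48056702691022 189.7847820038194 [ 0.379 -0.03   1.058] [[-0.024, -0.999, 0.021], [-0.988, 0.02, -0.154], [0.154, -0.025, -0.988]]
side 492.6066384831871 258.36496490311634 194.848182024229 [0.412 0.846 0.657] [[-0.989, -0.148, 0.022], [-0.103, 0.562, -0.821], [0.109, -0.814, -0.571]]
{'clock': 0.1, 'joint_pos': array([ 1.20442823,  0.33278913, -0.064691  ,  1.46086053,  0.02162756,
        1.34992797, -0.08848594]), 'joint_velocities': array([ 0.00169883, -0.00245161, -0.00190509, -0.00429388,  0.00091084,
        0.00084628, -0.00084058]), 'tau': array([ 1.32797504e-03, -6.26750350e+01,  4.88221971e-02, -3.92425597e+01,
        1.61478692e-02,  7.05794926e-03,  6.70161876e-05]), 'position': array([ 0.21051408, -0.58811274,  0.23060617]), 'ee_rot': array([ 9.85261423e-01,  1.71054121e-01, -1.54213063e-04, -6.25694750e-04]), 'ft_force': array([-0.82178789, -0.29101978,  0.52908764]), 'torque': array([ 0.05185074, -0.02338673,  0.04981298]), 'grasp_force': 0.0, 'grip_width': 1.0029935795106626}
```

View pics/top0.png

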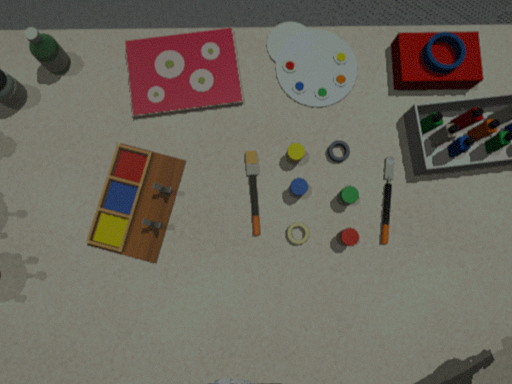

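View pics/side0.png

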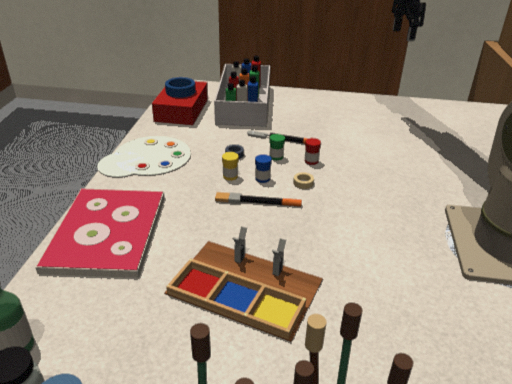

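The top view shows the brush (golden bristles at 251,157, orange end 256,228) and the knife (389,165 to 384,240). The jars are yellow (296,152), blue (299,187), green (348,196) and red (348,237). The patches are red (131,164), blue (120,197) and yellow (110,231), with clips near (163,190) and (151,225). The side view agrees.

```bash
python3 - <<'E'
from h import *
rng={"red":[(0,7),(172,180)],"yellow":[(24,34)],"blue":[(105,125)],"green":[(55,88)],"orange":[(8,17)]}
def blobs(c,col,box,smin=140,vmin=40):
    hsv=cv2.cvtColor(np.array(c["pixels"]),cv2.COLOR_RGB2HSV)
    m=np.zeros(hsv.shape[:2],np.uint8)
    for a,b in rng[col]: m|=cv2.inRange(hsv,(a,smin,vmin),(b,255,255))
    x0,y0,x1,y1=box; k=np.zeros_like(m);k[y0:y1,x0:x1]=m[y0:y1,x0:x1]
    n,l,s,ce=cv2.connectedComponentsWithStats(k)
    i=1+np.argmax(s[1:,4]); return ce[i],s[i],(l==i)
c=load("top0"); s=load("side0")
tb={"red":(330,220,370,255),"yellow":(280,135,312,170),"blue":(283,172,315,205),"green":(333,180,365,215)}
sb={"red":(300,135,325,168),"yellow":(218,148,243,182),"blue":(250,150,275,184),"green":(265,130,290,162)}
for k in tb:
    ce,st,_=blobs(c,k,tb[k],110); 
    ce2,st2,m=blobs(s,k,sb[k],110)
    # triangulate nearest points
    o1,d1=ray(c,*ce);o2,d2=ray(s,*ce2)
    a=np.linalg.lstsq(np.c_[d1,-d2],o2-o1,rcond=None)[0]
    print(k,st,np.round(onz(c,*ce,.055),4),"side",st2,np.round(onz(s,*ce2,.053),4),"tri",np.round((o1+a[0]*d1+o2+a[1]*d2)/2,4))
P={}
for k,bx,bs in(("red",(100,145,155,185),(170,260,225,305)),("blue",(95,175,145,220),(210,270,262,320)),("yellow",(85,200,135,255),(250,285,305,330))):
    for cam,b,n in((c,bx,"top"),(s,bs,"side")):
        ce,st,m=blobs(cam,k,b,120)
        cn=cv2.findContours(m.astype(np.uint8),0,2)[0]; r=cv2.minAreaRect(max(cn,key=cv2.contourArea))
        q=onz(cam,*ce,.006); P[n,k]=q[:2]; 
        bp=np.array([onz(cam,*p,.006)[:2] for p in cv2.boxPoints(r)])
        print("patch",n,k,np.round(q,4),st[4],np.round(np.linalg.norm(np.diff(bp,axis=0),axis=1),3))
for n in("top","side"):
    d=P[n,"red"]-P[n,"yellow"]; print(n,"row",np.linalg.norm(d),np.degrees(np.arctan2(d[1],d[0])))
# brush + knife in top: black + orange
hsv=cv2.cvtColor(np.array(c["pixels"]),cv2.COLOR_RGB2HSV)
for n,x0,y0,x1,y1 in(("brush",238,175,270,240),("knife",375,178,400,247)):
    m=np.zeros(hsv.shape[:2],np.uint8)
    sub=hsv[y0:y1,x0:x1]; dark=(sub[...,2]<45); org=(sub[...,0]<18)&(sub[...,1]>150)&(sub[...,2]>70)
    m[y0:y1,x0:x1]=(dark|org)*1
    k,l,st,_=cv2.connectedComponentsWithStats(m); i=1+np.argmax(st[1:,4])
    ys,xs=np.where(l==i); pts=np.array([onz(c,x,y,.008)[:2] for x,y in zip(xs,ys)])
    mu=pts.mean(0); _,_,V=np.linalg.svd(pts-mu); v=V[0]*np.sign(V[0][0]); t=(pts-mu)@v
    w=(pts-mu)@np.array([-v[1],v[0]])
    print(n,np.round(mu,4),"ang",np.degrees(np.arctan2(v[1],v[0])),"len",np.ptp(t),"wid",np.ptp(w),"mid",np.round(mu+v*(t.max()+t.min())/2,4))
    po=np.argwhere(org); po=np.array([onz(c,x+x0,y+y0,.008)[:2] for y,x in po]); print("orange len",np.ptp((po-mu)@v), "from end", ((po-mu)@v).min()-t.min())
E
```

```text
red [340 228  19  18 257] [ 0.4277 -0.2649  0.055 ] side [305 138  16  16 205] [ 0.4259 -0.2565  0.053 ] tri [ 0.4271 -0.2666  0.0475]
yellow [287 143  18  19 254] [ 0.6194 -0.1548  0.055 ] side [222 152  17   9 118] [ 0.6203 -0.166   0.053 ] tri [ 0.618  -0.1541  0.0601]
blue [290 179  18  17 223] [ 0.54   -0.1589  0.055 ] side [256 155  16  16 210] [ 0.537  -0.1511  0.053 ] tri [ 0.5396 -0.1598  0.0479]
green [340 186  18  18 230] [ 0.5198 -0.2697  0.055 ] side [270 134  15  15 187] [ 0.5175 -0.2632  0.053 ] tri [ 0.5195 -0.2712  0.0488]
patch top red [0.6049 0.2243 0.006 ] 744 [0.066 0.063 0.066]
patch side red [0.6039 0.2161 0.006 ] 693 [0.059 0.073 0.056]
patch top blue [0.5313 0.2453 0.006 ] 723 [0.063 0.062 0.063]
patch side blue [0.5297 0.2376 0.006 ] 742 [0.056 0.07  0.054]
patch top yellow [0.4578 0.2659 0.006 ] 842 [0.069 0.065 0.069]
patch side yellow [0.4551 0.2594 0.006 ] 841 [0.057 0.069 0.055]
top row 0.1528526439303098 -15.788127552932957
side row 0.15500056179670138 -16.242677128647088
brush [ 0.5299 -0.0599] ang 2.37036325300122 len 0.09102667728316596 wid 0.012915515535474698 mid [ 0.5312 -0.0598]
orange len 0.04162223117319896 from end -0.045622817619505304
knife [ 0.4813 -0.3631] ang -7.54682359856651 len 0.13973214698334427 wid 0.014622626426171619 mid [ 0.4823 -0.3633]
orange len 0.044241606231976684 from end 0.0
```

>>> move_arm(
  motion=[
    [[0,0,0],[0,0,0.146],1],
    [[0,0,0],[0,0,0.146],1],
    [[0,0,0],[0,0,0.146],1],
    [[0.032,-0.048,0.0075],[0,0,0],1],
    [[0.032,-0.048,0.0075],[0,0,0],1],
    [[0.032,-0.048,0.0075],[0,0,0],1],
    [[0.032,-0.048,0.0075],[0,0,0],1],
    [[0.032,-0.048,0.0075],[0,0,0],1],
    [[0.032,-0.048,0.0075],[0,0,0],1],
    [[0.032,-0.048,0.0075],[0,0,0],1],
    [[0.032,-0.048,0.0075],[0,0,0],1],
    [[0.032,-0.048,0.0075],[0,0,0],1],
  ],
  newtons=40,
)

```text
clock: 1.3
position: [0.4273, -0.2629, 0.1804]
ee_rot: [1.0, -0.0, -0.0, 0.0]
ft_force: [0.9, -0.4, -0.1]
grip_width: 1.005
grasp_force: 0.0
```

```bash
python3 - <<'E'
from h import *
c=snap("wrist","w1"); print(c["fx"],c["cx"],c["cy"],np.round(-np.array(c["R"]).T@c["t"],3),np.round(c["R"],3).tolist())
print(manip.get_obs()["position"])
E
```

```text
297.3186396354542 252.1424746017684 191.420937888331 [ 0.493 -0.263  0.323] [[-0.001, -1.0, -0.0], [-0.966, 0.001, 0.259], [-0.259, 0.0, -0.966]]
[ 0.43121    -0.25555405  0.17961863]
```

View pics/w1.png

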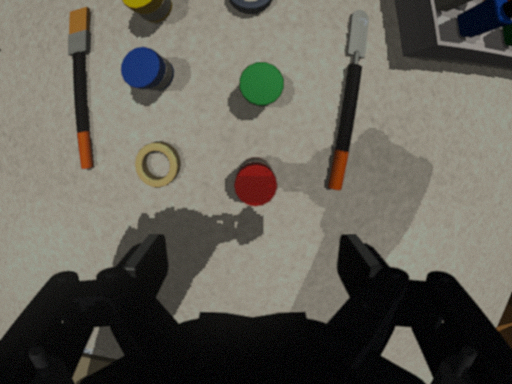

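Wrist view: red lid at (256,185), green (262,83), blue (143,68), tape roll (157,165); the brush is at left and the knife at right.

```bash
cat >> h.py <<'E'
def wray(c,u,v):
    p=np.array([u-c["cx"],v-c["cy"]]);r=np.hypot(*p);th=r/c["fx"]
    d=np.r_[p/max(r,1e-9)*np.sin(th),np.cos(th)];R=np.array(c["R"]);return -R.T@np.array(c["t"]),R.T@d
def wz(c,u,v,z):
    o,d=wray(c,u,v);return o+d*(z-o[2])/d[2]
E
python3 - <<'E'
from h import *
c=load("w1")
print([np.round(wz(c,*p),4) for p in((256,185,.06),(262,83,.06),(143,68,.06),(82,113,.008))])
o=manip.get_obs();print(o["position"],o["joint_velocities"])
E
```

```text
[array([ 0.4287, -0.2667,  0.06  ]), array([ 0.5203, -0.2718,  0.06  ]), array([ 0.5389, -0.1641,  0.06  ]), array([ 0.5041, -0.0637,  0.008 ])]
[ 0.43121    -0.25555405  0.17961863] [ 0.03198995 -0.0030421   0.02167411 -0.01072002 -0.02048122  0.02133989
  0.16218242]
```

>>> move_arm(
  motion=[
    [[0,0,0],[0,0,0],1],
    [[0,0,0],[0,0,0],1],
  ],
)

```text
clock: 1.55
position: [0.4263, -0.2649, 0.1805]
ee_rot: [1.0, -0.0, -0.0, 0.0]
ft_force: [-0.0, -0.7, -0.3]
grip_width: 0.997
grasp_force: 0.0
```

>>> move_arm(
  motion=[
    [[0.002,0.001,0.05],[0,0,0],1],
    [[0,0,0.05],[0,0,0],1],
    [[0,0,0.05],[0,0,0],1],
    [[0,0,0.03],[0,0,0],1],
    [[0,0,0.02],[0,0,0],1],
    [[0,0,0],[0,0,0],1],
    [[0,0,0],[0,0,0],-1],
    [[0,0,0],[0,0,0],-1],
    [[0,0,0],[0,0,0],-1],
    [[0,0,0],[0,0,0],-1],
    [[0,0,0],[0,0,0],-1],
    [[0,0,0],[0,0,0],-1],
  ],
  newtons=40,
)

```text
clock: 2.75
position: [0.4288, -0.2658, 0.0319]
ee_rot: [1.0, -0.0, 0.001, 0.001]
ft_force: [-1.8, 0.3, 5.9]
grip_width: 0.456
grasp_force: 39.6
```

>>> move_arm(
  motion=[
    [[0,0,-0.03],[0,0,0],-1],
    [[0,0,-0.05],[0,0,0],-1],
    [[0,0,-0.06],[0,0,0],-1],
    [[0,0,-0.06],[0,0,0],-1],
    [[0.01,-0.027,0],[0,0,0],-1],
    [[0.02,-0.054,0],[0,0,0],-1],
    [[0.02,-0.054,0],[0,0,0],-1],
    [[0.02,-0.054,0],[0,0,0],-1],
    [[0.02,-0.054,0],[0,0,0],-1],
    [[0.02,-0.054,0],[0,0,0],-1],
    [[0.02,-0.054,0],[0,0,0],-1],
    [[0.02,-0.054,0],[0,0,0],-1],
  ],
)

```text
clock: 3.95
position: [0.5413, 0.04, 0.1813]
ee_rot: [1.0, -0.0, 0.001, 0.0]
ft_force: [1.5, -0.7, -0.3]
grip_width: 0.453
grasp_force: 40.4
```

>>> move_arm(
  motion=[
    [[0.02,-0.054,0],[0,0,0],-1],
    [[0.02,-0.054,0],[0,0,0],-1],
    [[0.02,-0.054,0],[0,0,0],-1],
    [[0.02,-0.054,0],[0,0,0],-1],
    [[0.004,-0.025,0],[0,0,0],-1],
    [[0,0,0],[0,0,0],-1],
    [[0,0,0],[0,0,0],-1],
    [[0,0,0],[0,0,0],-1],
  ],
)

```text
clock: 4.75
position: [0.6041, 0.2175, 0.1808]
ee_rot: [1.0, -0.001, 0.0, 0.001]
ft_force: [-0.0, -0.4, -0.9]
grip_width: 0.454
grasp_force: 40.5
```

```bash
python3 - <<'E'
from h import *
c=snap("wrist","w2")
E
```

```text
(no output)
```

View pics/w2.png

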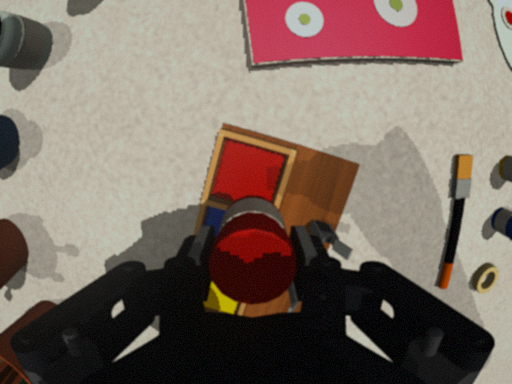

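Wrist view with the red jar held: far wall corners of the caddy at about (222,125) and (358,163), red compartment inside (227,138)-(288,155), clip jaws near (338,240).

```bash
python3 - <<'E'
from h import *
c=load("w2")
y=np.array([np.sin(np.radians(16)),np.cos(np.radians(16))]);x=np.array([y[1],-y[0]])
cen=np.array([.531,.242])-.039*y
for n,p in dict(frameL=(222,125,.022),boardR=(358,163,.008),inL=(227,137,.022),inR=(289,154,.022)).items():
    q=wz(c,*p)[:2]; print(n,np.round(q,4),"caddy xy",np.round([(q-cen)@x,(q-cen)@y],4))
E
```

```text
frameL [0.6588 0.2472] caddy xy [0.1214 0.0793]
boardR [0.6183 0.0983] caddy xy [ 0.1235 -0.0751]
inL [0.6465 0.2423] caddy xy [0.1109 0.0711]
inR [0.629  0.1791] caddy xy [0.1115 0.0055]
```

>>> move_arm(
  motion=[
    [[0,-0.004,0.05],[0,0,0],-1],
    [[0,0,0.06],[0,0,0],-1],
    [[0,0,0.04],[0,0,0],-1],
    [[0,0,0.02],[0,0,0],-1],
    [[0,0,0.012],[0,0,0],-1],
    [[0,0,0.007],[0,0,0],-1],
    [[0,0,0],[0,0,0],-1],
    [[0,0,0],[0,0,0],-1],
  ],
)

```text
clock: 5.6
position: [0.6047, 0.2225, 0.0403]
ee_rot: [1.0, -0.0, 0.001, -0.0]
ft_force: [-0.1, 0.2, -0.4]
grip_width: 0.451
grasp_force: 40.5
```

>>> move_arm(
  motion=[
    [[0,0,0.002],[0,0,0],-1],
    [[0,0,0],[0,0,0],0.4],
    [[0,0,0],[0,0,0],0.4],
    [[0,0,0],[0,0,0],0.4],
    [[0,0,0],[0,0,0],0.4],
    [[0,0,-0.02],[0,0,0],0.4],
    [[0,0,-0.05],[0,0,0],0.4],
    [[0,0,-0.06],[0,0,0],1],
    [[0,0,-0.06],[0,0,0],1],
    [[0.002,0.05,0],[0,0,0],1],
    [[0.002,0.06,0],[0,0,0],1],
    [[0.002,0.06,0],[0,0,0],1],
  ],
)

```text
clock: 6.8
position: [0.6084, 0.0938, 0.1817]
ee_rot: [1.0, 0.001, 0.001, -0.0]
ft_force: [0.3, -0.2, -0.2]
grip_width: 1.001
grasp_force: 0.0
```

>>> move_arm(
  motion=[
    [[0.002,0.06,0],[0,0,0],1],
    [[0.002,0.06,0],[0,0,0],1],
    [[0.002,0.06,0],[0,0,0],1],
    [[0.002,0.06,0],[0,0,0],1],
    [[0.002,0.06,0],[0,0,0],1],
    [[0.002,0.03,0],[0,0,0],1],
    [[0,0,0],[0,0,0],1],
    [[0,0,0],[0,0,0],1],
  ],
)

```text
clock: 7.6
position: [0.6174, -0.1525, 0.1808]
ee_rot: [1.0, -0.0, 0.0, -0.0]
ft_force: [0.5, -0.2, -0.7]
grip_width: 0.996
grasp_force: 0.0
```

```bash
python3 - <<'E'
from h import *
c=snap("wrist","w3");snap("side","s3")
hsv=cv2.cvtColor(np.array(c["pixels"]),cv2.COLOR_RGB2HSV)
for n,a,b in(("y",22,36),("b",105,125)):
    m=cv2.inRange(hsv,(a,140,60),(b,255,255));k,l,s,ce=cv2.connectedComponentsWithStats(m)
    for i in range(1,k):
        if s[i,4]>250: print(n,s[i],np.round(ce[i]),np.round(wz(c,*ce[i],.058),4))
E
```

```text
y [ 235  161   42   43 1422] [255. 182.] [ 0.6215 -0.1558  0.058 ]
y [  0 261  15  30 307] [  6. 276.] [0.4889 0.195  0.058 ]
b [265   7  19  17 254] [274.  15.] [ 0.7749 -0.1726  0.058 ]
b [241 248  37  29 788] [259. 262.] [ 0.5386 -0.1598  0.058 ]
```

View pics/s3.png

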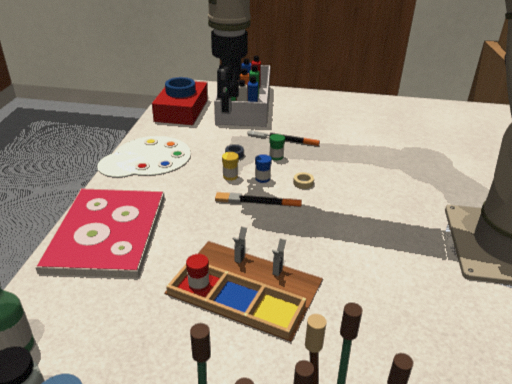

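The side view shows the red jar upright on the red patch at (198,273). Next is yellow.

>>> move_arm(
  motion=[
    [[0.004,0.004,0.05],[0,0,0],1],
    [[0,0,0.05],[0,0,0],1],
    [[0,0,0.05],[0,0,0],1],
    [[0,0,0.03],[0,0,0],1],
    [[0,0,0.02],[0,0,0],1],
    [[0,0,0],[0,0,0],1],
    [[0,0,0],[0,0,0],-1],
    [[0,0,0],[0,0,0],-1],
    [[0,0,0],[0,0,0],-1],
    [[0,0,0],[0,0,0],-1],
    [[0,0,0],[0,0,0],-1],
    [[0,0,0],[0,0,0],-1],
  ],
)

```text
clock: 8.9
position: [0.6212, -0.1559, 0.0315]
ee_rot: [1.0, -0.0, 0.001, 0.0]
ft_force: [-1.5, -0.0, 6.0]
grip_width: 0.455
grasp_force: 39.8
```

>>> move_arm(
  motion=[
    [[0,0,-0.03],[0,0,0],-1],
    [[0,0,-0.05],[0,0,0],-1],
    [[0,0,-0.06],[0,0,0],-1],
    [[0,0,-0.06],[0,0,0],-1],
    [[-0.01,-0.027,0],[0,0,0],-1],
    [[-0.021,-0.053,0],[0,0,0],-1],
    [[-0.021,-0.053,0],[0,0,0],-1],
    [[-0.021,-0.053,0],[0,0,0],-1],
    [[-0.021,-0.053,0],[0,0,0],-1],
    [[-0.021,-0.053,0],[0,0,0],-1],
    [[-0.021,-0.053,0],[0,0,0],-1],
    [[-0.021,-0.053,0],[0,0,0],-1],
  ],
)

```text
clock: 10.1
position: [0.5018, 0.1441, 0.1804]
ee_rot: [1.0, -0.0, 0.001, 0.0]
ft_force: [1.0, 0.2, 0.8]
grip_width: 0.451
grasp_force: 40.5
```

>>> move_arm(
  motion=[
    [[-0.021,-0.053,0],[0,0,0],-1],
    [[-0.021,-0.053,0],[0,0,0],-1],
    [[-0.018,-0.053,0],[0,0,0],-1],
    [[0,0,0],[0,0,0],-1],
    [[0,0,0],[0,0,0],-1],
    [[0,0,0],[0,0,0],-1],
  ],
)

```text
clock: 10.7
position: [0.4582, 0.2608, 0.1799]
ee_rot: [1.0, -0.001, 0.0, 0.0]
ft_force: [0.4, -0.4, 0.1]
grip_width: 0.452
grasp_force: 40.6
```

>>> move_arm(
  motion=[
    [[0,-0.003,0.05],[0,0,0],-1],
    [[0,0,0.06],[0,0,0],-1],
    [[0,0,0.04],[0,0,0],-1],
    [[0,0,0.02],[0,0,0],-1],
    [[0,0,0.012],[0,0,0],-1],
    [[0,0,0.007],[0,0,0],-1],
    [[0,0,0],[0,0,0],-1],
    [[0,0,0],[0,0,0],-1],
    [[0,0,0.001],[0,0,0],-1],
  ],
)

```text
clock: 11.6
position: [0.4583, 0.2646, 0.0385]
ee_rot: [1.0, -0.0, 0.001, -0.0]
ft_force: [0.2, -0.1, -0.0]
grip_width: 0.452
grasp_force: 40.6
```

>>> move_arm(
  motion=[
    [[0,0,0.001],[0,0,0],-1],
    [[0,0,0],[0,0,0],0.4],
    [[0,0,0],[0,0,0],0.4],
    [[0,0,0],[0,0,0],0.4],
    [[0,0,0],[0,0,0],0.4],
    [[0,0,-0.02],[0,0,0],0.4],
    [[0,0,-0.05],[0,0,0],0.4],
    [[0,0,-0.06],[0,0,0],1],
    [[0,0,-0.06],[0,0,0],1],
    [[0.01,0.055,0],[0,0,0],1],
    [[0.011,0.06,0],[0,0,0],1],
    [[0.011,0.06,0],[0,0,0],1],
  ],
)

```text
clock: 12.8
position: [0.4818, 0.132, 0.1808]
ee_rot: [1.0, 0.001, 0.001, -0.0]
ft_force: [-0.2, -0.6, 0.2]
grip_width: 0.998
grasp_force: 0.0
```

>>> move_arm(
  motion=[
    [[0.011,0.06,0],[0,0,0],1],
    [[0.011,0.06,0],[0,0,0],1],
    [[0.011,0.06,0],[0,0,0],1],
    [[0.011,0.06,0],[0,0,0],1],
    [[0.011,0.06,0],[0,0,0],1],
    [[0.011,0.06,0],[0,0,0],1],
    [[0.01,0.03,0],[0,0,0],1],
    [[0,0,0],[0,0,0],1],
    [[0,0,0],[0,0,0],1],
    [[0,0,0],[0,0,0],1],
  ],
)

```text
clock: 13.8
position: [0.5387, -0.1579, 0.1798]
ee_rot: [1.0, 0.001, 0.0, -0.0]
ft_force: [0.2, 1.2, -0.4]
grip_width: 0.996
grasp_force: 0.0
```

>>> move_arm(
  motion=[
    [[0.001,0.003,0.05],[0,0,0],1],
    [[0,0,0.05],[0,0,0],1],
    [[0,0,0.05],[0,0,0],1],
    [[0,0,0.03],[0,0,0],1],
    [[0,0,0.02],[0,0,0],1],
    [[0,0,0],[0,0,0],1],
    [[0,0,0],[0,0,0],-1],
    [[0,0,0],[0,0,0],-1],
    [[0,0,0],[0,0,0],-1],
    [[0,0,0],[0,0,0],-1],
    [[0,0,0],[0,0,0],-1],
    [[0,0,0],[0,0,0],-1],
  ],
)

```text
clock: 15.0
position: [0.5403, -0.1619, 0.0305]
ee_rot: [1.0, -0.0, 0.001, 0.0]
ft_force: [-1.0, 0.2, 5.7]
grip_width: 0.457
grasp_force: 39.5
```

>>> move_arm(
  motion=[
    [[0,0,-0.03],[0,0,0],-1],
    [[0,0,-0.05],[0,0,0],-1],
    [[0,0,-0.06],[0,0,0],-1],
    [[0,0,-0.06],[0,0,0],-1],
    [[-0.001,-0.027,0],[0,0,0],-1],
    [[-0.001,-0.056,0],[0,0,0],-1],
    [[-0.001,-0.056,0],[0,0,0],-1],
    [[-0.001,-0.056,0],[0,0,0],-1],
    [[-0.001,-0.056,0],[0,0,0],-1],
    [[-0.001,-0.056,0],[0,0,0],-1],
    [[-0.001,-0.056,0],[0,0,0],-1],
    [[-0.001,-0.056,0],[0,0,0],-1],
  ],
)

```text
clock: 16.2
position: [0.5331, 0.1539, 0.1796]
ee_rot: [1.0, -0.0, 0.0, 0.0]
ft_force: [1.0, 0.5, -1.1]
grip_width: 0.454
grasp_force: 40.6
```

>>> move_arm(
  motion=[
    [[-0.002,-0.056,0],[0,0,0],-1],
    [[-0.002,-0.056,0],[0,0,0],-1],
    [[0,-0.008,0],[0,0,0],-1],
    [[0,0,0],[0,0,0],-1],
    [[0,0,0],[0,0,0],-1],
    [[0,0,0],[0,0,0],-1],
  ],
)

```text
clock: 16.8
position: [0.531, 0.2406, 0.1792]
ee_rot: [1.0, -0.001, 0.0, 0.001]
ft_force: [-0.6, -1.0, -1.5]
grip_width: 0.454
grasp_force: 40.6
```

>>> move_arm(
  motion=[
    [[0,-0.002,0.05],[0,0,0],-1],
    [[0,0,0.06],[0,0,0],-1],
    [[0,0,0.04],[0,0,0],-1],
    [[0,0,0.02],[0,0,0],-1],
    [[0,0,0.012],[0,0,0],-1],
    [[0,0,0.006],[0,0,0],-1],
    [[0,0,0],[0,0,0],-1],
    [[0,0,0],[0,0,0],-1],
    [[0,0,0.001],[0,0,0],-1],
  ],
)

```text
clock: 17.7
position: [0.531, 0.2443, 0.0385]
ee_rot: [1.0, -0.0, 0.001, -0.0]
ft_force: [-0.0, -0.6, -1.5]
grip_width: 0.457
grasp_force: 40.7
```

>>> move_arm(
  motion=[
    [[0,0,0.002],[0,0,0],-1],
    [[0,0,0],[0,0,0],0.4],
    [[0,0,0],[0,0,0],0.4],
    [[0,0,0],[0,0,0],0.4],
    [[0,0,0],[0,0,0],0.4],
    [[0,0,-0.02],[0,0,0],0.4],
    [[0,0,-0.05],[0,0,0],0.4],
    [[0,0,-0.06],[0,0,0],1],
    [[0,0,-0.06],[0,0,0],1],
    [[-0.004,0.055,0],[0,0,0],1],
    [[-0.004,0.06,0],[0,0,0],1],
    [[-0.004,0.06,0],[0,0,0],1],
  ],
)

```text
clock: 18.9
position: [0.5212, 0.1118, 0.1799]
ee_rot: [1.0, 0.001, 0.001, -0.0]
ft_force: [0.7, -1.3, 0.7]
grip_width: 1.0
grasp_force: 0.0
```

>>> move_arm(
  motion=[
    [[-0.004,0.06,0],[0,0,0],1],
    [[-0.004,0.06,0],[0,0,0],1],
    [[-0.004,0.06,0],[0,0,0],1],
    [[-0.007,0.05,0],[0,0,0],1],
    [[0,0,0],[0,0,-0.053],1],
    [[0,0,0],[0,0,0],1],
    [[0,0,0],[0,0,0],1],
  ],
)

```text
clock: 19.6
position: [0.5073, -0.0587, 0.1792]
ee_rot: [1.0, 0.021, 0.0, -0.0]
ft_force: [-1.2, 0.5, 0.7]
grip_width: 0.999
grasp_force: 0.0
```

```bash
python3 - <<'E'
from h import *
c=snap("wrist","w4")
im=np.array(c["pixels"]);hsv=cv2.cvtColor(im,cv2.COLOR_RGB2HSV)
m=cv2.inRange(hsv,(3,170,90),(13,255,255));k,l,s,ce=cv2.connectedComponentsWithStats(m)
for i in range(1,k):
    if s[i,4]>150: print("orange",s[i],np.round(ce[i]),np.round(wz(c,*ce[i],.012),4))
E
```

```text
orange [  55   66   37   71 1248] [ 72. 102.] [0.5901 0.1547 0.012 ]
orange [ 93  74  24  64 660] [103. 105.] [0.5834 0.1107 0.012 ]
orange [  47  149   34   57 1079] [ 62. 176.] [0.5001 0.1766 0.012 ]
orange [ 87 148  13  40 202] [ 93. 167.] [0.5123 0.1277 0.012 ]
orange [ 42 213  32  40 672] [ 58. 233.] [0.4229 0.1953 0.012 ]
orange [456 225  16  29 178] [464. 239.] [ 0.4339 -0.3571  0.012 ]
```

View pics/w4.png

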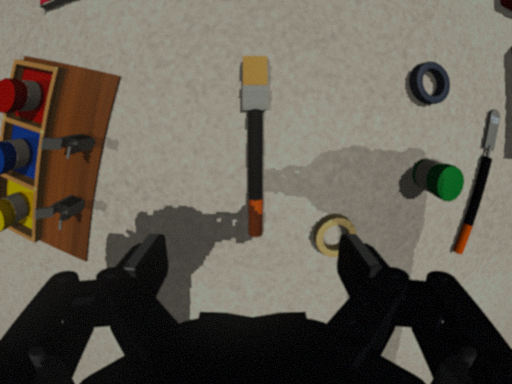

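Wrist view: brush handle runs from (256,110) to (256,236). All three jars are in the matching compartments at left, with clip jaws near (72,147) and (62,210).

```bash
python3 - <<'E'
from h import *
c=load("w4")
a=wz(c,256,109,.008);b=wz(c,255.5,236,.008);print(a,b,np.linalg.norm(a-b),(a+b)/2,np.degrees(np.arctan2(*(a-b)[[1,0]])))
y=np.array([np.sin(np.radians(16)),np.cos(np.radians(16))]);x=np.array([y[1],-y[0]]);cen=np.array([.531,.242])-.039*y
for p in((72,147),(62,210)):
  for z in(.06,.072): q=wz(c,*p,z)[:2];print(p,z,np.round(q,3),np.round([(q-cen)@x,(q-cen)@y],4))
print(manip.get_obs()["position"])
# clip crop from top at clean view
im=np.array(c["pixels"])[110:250,0:130];cv2.imwrite("pics/clip.png",cv2.cvtColor(cv2.resize(im,None,fx=5,fy=4,interpolation=2),4))
E
```

```text
[ 0.57827956 -0.06017913  0.008     ] [ 0.43663293 -0.06587855  0.008     ] 0.1417612502311677 [ 0.50745624 -0.06302884  0.008     ] 2.30416159493334
(72, 147) 0.06 [0.542 0.124] [ 0.0431 -0.0719]
(72, 147) 0.072 [0.543 0.115] [ 0.0467 -0.0794]
(62, 210) 0.06 [0.474 0.146] [-0.0284 -0.0695]
(62, 210) 0.072 [0.478 0.136] [-0.0214 -0.0772]
[ 0.50728587 -0.05849889  0.17904997]
```

View pics/clip.png

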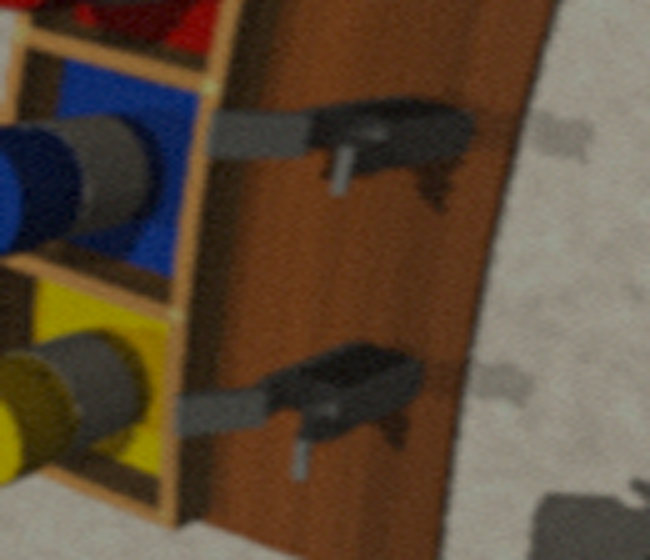

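>>> move_arm(
  motion=[
    [[0,0.006,0.06],[0,0,0],1],
    [[0,0,0.06],[0,0,0],1],
    [[0,0,0.05],[0,0,0],0.2],
    [[0,0,0.03],[0,0,0],0.2],
    [[0,0,0.02],[0,0,0],0.2],
    [[0,0,0.013],[0,0,0],0.2],
    [[0,0,0],[0,0,0],0.2],
    [[0,0,0],[0,0,0],0.2],
    [[0,0,0],[0,0,0],0.2],
  ],
  newtons=70,
)

```text
clock: 20.55
position: [0.5082, -0.0643, 0.0049]
ee_rot: [1.0, 0.021, 0.001, 0.0]
ft_force: [0.7, 0.7, 0.6]
grip_width: 0.601
grasp_force: 0.0
```

>>> move_arm(
  motion=[
    [[0,0,0.002],[0,0,0],0.2],
    [[0,0,0],[0,0,0],-1],
    [[0,0,0],[0,0,0],-1],
    [[0,0,0],[0,0,0],-1],
    [[0,0,0],[0,0,0],-1],
    [[0,0,0],[0,0,0],-1],
    [[0,0,0],[0,0,0],-1],
  ],
)

```text
clock: 21.25
position: [0.5074, -0.0643, 0.0026]
ee_rot: [1.0, 0.021, 0.0, 0.0]
ft_force: [-1.8, 0.4, 5.9]
grip_width: 0.154
grasp_force: 68.4
```

>>> move_arm(
  motion=[
    [[0,0,-0.02],[0,0,0],-1],
    [[0,0,-0.04],[0,0,0],-1],
    [[0,0,-0.05],[0,0,0],-1],
    [[0,0,-0.05],[0,0,0],-1],
    [[0,0,-0.04],[0,0,0],-1],
    [[0,0,0],[0,0,0],-1],
    [[0,0,0],[0,0,0],-1],
  ],
)

```text
clock: 21.95
position: [0.5075, -0.0643, 0.1532]
ee_rot: [1.0, 0.021, 0.001, 0.0]
ft_force: [0.0, 0.2, -1.0]
grip_width: 0.151
grasp_force: 68.4
```

```bash
python3 - <<'E'
from h import *
snap("wrist","w5");c=snap("side","s5")
X=np.array([.5075,-.064,.16]);p=np.array(c["R"])@X+c["t"];u=int(c["fx"]*p[0]/p[2]+c["cx"]);v=int(c["fy"]*p[1]/p[2]+c["cy"]);print(u,v)
a=np.array(c["pixels"])[v-60:v+60,u-80:u+80];b=load("w5")["pixels"]
a=cv2.resize(a,(512,384));cv2.imwrite("pics/g5.png",cv2.cvtColor(cv2.resize(np.hstack([a,np.array(b)]),(800,300)),4))
E
```

```text
272 140
```

View pics/g5.png

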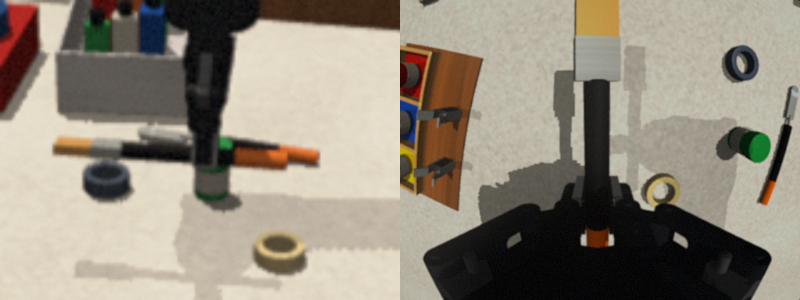

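The brush is level in the fingers, gripped mid-handle with the bristles ahead. Carrying it over the clips.

>>> move_arm(
  motion=[
    [[0.002,-0.054,0],[0,0,0],-1],
    [[0.002,-0.058,0],[0,0,0],-1],
    [[0.002,-0.058,0],[0,0,0],-1],
    [[0.001,-0.058,0],[0,0,0],-1],
    [[0.001,-0.056,0],[0,0,0],-1],
    [[0,0,0],[0,0,0.137],-1],
    [[0,0,0],[0,0,0.136],-1],
    [[0,0,0],[0,0,0.136],-1],
    [[0,0,0],[0,0,0],-1],
    [[0,0,0],[0,0,0],-1],
    [[0,0,0],[0,0,0],-1],
  ],
)

```text
clock: 23.15
position: [0.5042, 0.1487, 0.1518]
ee_rot: [0.99, -0.138, -0.0, 0.0]
ft_force: [0.5, -0.6, -1.3]
grip_width: 0.154
grasp_force: 68.6
```

```bash
python3 - <<'E'
from h import *
c=snap("wrist","w6");t=snap("top","t6");o=manip.get_obs();print(o["position"],o["ee_rot"],np.degrees(2*np.arctan2(o["ee_rot"][1],o["ee_rot"][0])))
a=np.array(t["pixels"])[120:280,60:260];cv2.imwrite("pics/g6.png",cv2.cvtColor(np.hstack([cv2.resize(a,(400,320),interpolation=2),cv2.resize(np.array(c["pixels"]),(400,320))]),4))
E
```

```text
[0.50434238 0.14871592 0.15201598] [ 9.90324194e-01 -1.38773102e-01 -1.22838014e-04  4.75748010e-05] -15.953714518055895
```

View pics/g6.png

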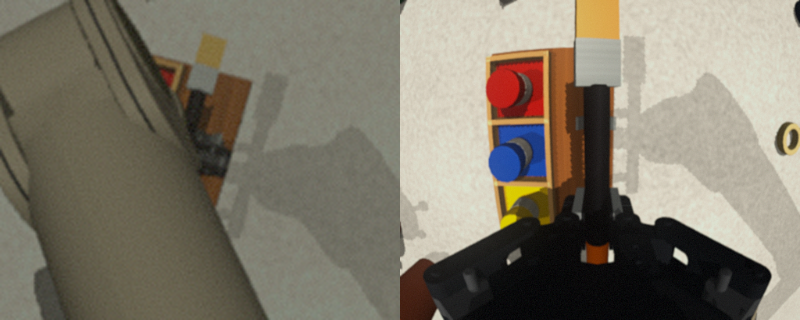

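The wrist view shows the handle parallel to the caddy and centred between the far clip's jaws (580/610,122 about handle 596). Lowering.

>>> move_arm(
  motion=[
    [[0,0,0.04],[0,0,0],-1],
    [[0,0,0.04],[0,0,0],-1],
    [[0,0,0.016],[0,0,0],-1],
    [[0,0,0.007],[0,0,0],-1],
    [[0,0,0.007],[0,0,0],-1],
    [[0,0,0.007],[0,0,0],-1],
    [[0,0,0],[0,0,0],-1],
  ],
  newtons=100,
)

```text
clock: 23.95
position: [0.5045, 0.1488, 0.0645]
ee_rot: [0.99, -0.139, 0.0, 0.0]
ft_force: [-0.7, -0.2, -0.4]
grip_width: 0.137
grasp_force: 98.6
```

Handle is inside the mouth with no side force. Pushing on.

>>> move_arm(
  motion=[
    [[0,0,0.006],[0,0,0],-1],
    [[0,0,0.006],[0,0,0],-1],
    [[0,0,0.006],[0,0,0],-1],
    [[0,0,0.006],[0,0,0],-1],
    [[0,0,0.005],[0,0,0],-1],
    [[0,0,0.004],[0,0,0],-1],
    [[0,0,0],[0,0,0],-1],
    [[0,0,0],[0,0,0],-1],
  ],
)

```text
clock: 24.75
position: [0.5043, 0.149, 0.0397]
ee_rot: [0.99, -0.139, -0.0, -0.0]
ft_force: [-1.4, 1.9, 3.6]
grip_width: 0.135
grasp_force: 101.0
```

>>> move_arm(
  motion=[
    [[0,0,0.002],[0,0,0],-1],
    [[0,0,0],[0,0,0],-1],
  ],
)

```text
clock: 24.95
position: [0.5044, 0.149, 0.0394]
ee_rot: [0.99, -0.139, 0.0, 0.0]
ft_force: [-7.7, -1.8, 20.1]
grip_width: 0.136
grasp_force: 102.8
```

```bash
python3 - <<'E'
from h import *
c=snap("side","s7")
cv2.imwrite("pics/g7.png",cv2.cvtColor(cv2.resize(np.array(c["pixels"])[190:340,130:350],(800,545),interpolation=2),4))
E
```

```text
(no output)
```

View pics/g7.png

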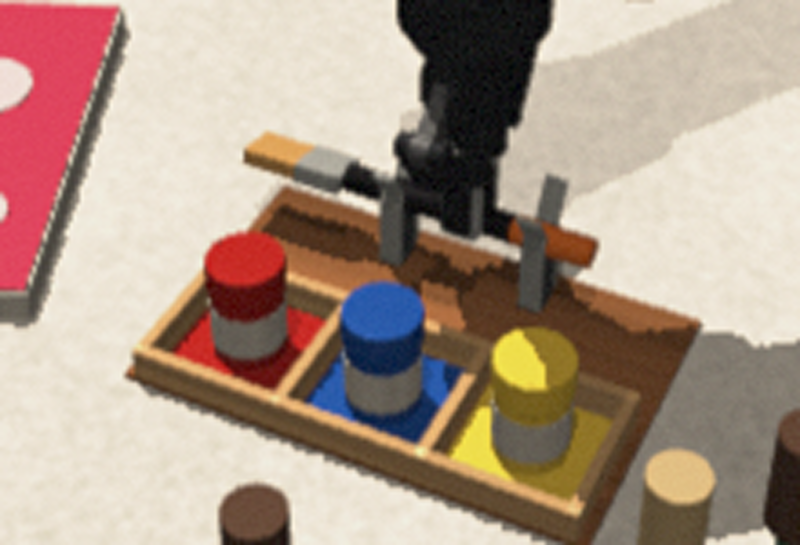

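The push stopped hard at z = 39.4 mm with 20 N, so the handle is seated. The side view shows it in both clips and the three jars upright. Releasing.

>>> move_arm(
  motion=[
    [[0,0,-0.002],[0,0,0],-1],
    [[0,0,0],[0,0,0],-0.2],
    [[0,0,0],[0,0,0],-0.2],
    [[0,0,0],[0,0,0],-0.2],
    [[0,0,0],[0,0,0],-0.2],
    [[0,0,-0.02],[0,0,0],-0.2],
    [[0,0,-0.04],[0,0,0],-0.2],
    [[0,0,-0.06],[0,0,0],-0.2],
    [[0,0,-0.06],[0,0,0],-0.2],
    [[0,0.06,-0.01],[0,0,0],-0.2],
    [[0,0.06,0],[0,0,0],-0.2],
    [[0,0.06,0],[0,0,0],-0.2],
  ],
)

```text
clock: 26.2
position: [0.4668, 0.018, 0.1838]
ee_rot: [0.99, -0.139, 0.001, -0.0]
ft_force: [0.6, -1.1, -1.0]
grip_width: 0.399
grasp_force: 0.0
```

>>> move_arm(
  motion=[
    [[0,0.06,0],[0,0,0],-0.2],
    [[0,0.06,0],[0,0,0],-0.2],
    [[0,0.04,0],[0,0,0],-0.2],
    [[0,0,0],[0,0,0],-0.2],
    [[0,0,0],[0,0,0],-0.2],
  ],
)

```text
clock: 26.7
position: [0.4341, -0.0962, 0.1831]
ee_rot: [0.99, -0.14, 0.001, -0.0]
ft_force: [0.3, 0.5, 0.2]
grip_width: 0.399
grasp_force: 0.0
```

```bash
python3 - <<'E'
from h import *
s=snap("side","s8");t=snap("top","t8")
# orange end centroid and black handle end triangulation
def proj(c,X):
    p=np.array(c["R"])@X+c["t"];return np.round([c["fx"]*p[0]/p[2]+c["cx"],c["fy"]*p[1]/p[2]+c["cy"]],1)
y=np.array([np.sin(np.radians(16)),np.cos(np.radians(16)),0]);x=np.array([y[1],-y[0],0]);cl=np.array([.5043,.1488,.045])
for d in(-.07,-.025,.07,.126): print(d,"side",proj(s,cl+d*x),"top",proj(t,cl+d*x))
a=cv2.resize(np.array(s["pixels"])[190:330,140:340],(400,280),interpolation=2);b=cv2.resize(np.array(t["pixels"])[130:270,75:275],(400,280),interpolation=2)
cv2.imwrite("pics/g8.png",cv2.cvtColor(np.hstack([a,b]),4))
E
```

```text
-0.07 side [292.3 259.6] top [150.2 237. ]
-0.025 side [269.8 252.5] top [156.1 217. ]
0.07 side [224.6 238.1] top [168.2 175.9]
0.126 side [199.3 230. ] top [175.3 152.1]
```

View pics/g8.png

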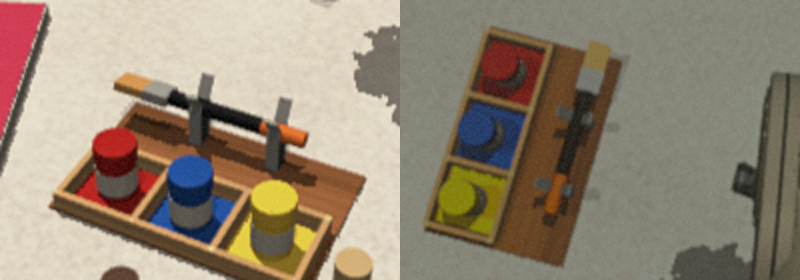

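The views show all jars upright in their own colours. The brush ends in the side view, (292,259) and (198,230), match the predicted seated pose, (292,260) and (199,230). Handing in.

```bash
python3 -c "
from h import *
print(order.hand_in())"
```

```text
the job is handed in; nothing more can be done
None
```

The job is handed in, with no verdict returned: the red, yellow and blue jars stand upright on their matching patches, the brush is seated in both clips with its mid-handle between them, and the arm never touched the green jar or knife (about 27 s used).

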